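# Set the pressing-table heat dial to two dots and start it

## Task

On the pressing table's heat control box, turn the wide knurled dial clockwise with your fingertips until it clicks into the two-dot setting, and leave it resting there. Then press the round start button on the same box all the way down and let it come back up; do not press the button while the dial stands at another setting. Only touch the controls: pick nothing up, and leave the small things round the box where they stand.

Things in the scene. Friction and masses are not known exactly. Their poses are not given: they have to be found in the camera images.
- control_box: Grey control box fixed to the worktop, 170 (x) x 250 (y) x 46 mm high. Origin: centre of its underside; x points away from the robot at yaw 0, y left, z up. Dial axis on its top at x -10, y +40 mm; start button at x -10, y -85 mm.
- two_dots_mark (a point): The two-dot mark on the box top, 66 mm from the dial's axis. The white marks lie on the dial's far side; seen from the robot, left to right: a small ring (off), one dot, two dots, three dots, at +60, +20, -20, -60 degrees from the box's x axis (counterclockwise positive).
- dial_top (a point): Centre of the flat top of the black dial, 96 mm across, rim knurled, standing 15 mm proud of the box, top 61 mm above the worktop. Too wide to grip: press a fingertip on its top off-centre and drag it round. On a light spring: gives from about 2 N, sinks at most 4 mm (8 N). A white line 5 mm wide on top, from 20 mm radius to the rim, is the pointer.
- dial (a joint): Dial angle, rad, growing clockwise seen from above: 0 = pointer at the ring (off), 0.698 one dot, 1.396 two dots, 2.094 three dots; stops 0.1 beyond the ends. It clicks into a notch at each of the four and springs there when let go within about 0.2 rad; getting over takes about 0.05 N m. It starts at off or at one dot.
- start_button_top (a point): Centre of the top face of the round start button, 30 mm across, on a low housing to the right of the dial.
- start_button (a joint): How far the start button is pressed, in m: 0 = up, 0.006 = fully down, which takes about 5 N; it springs back when released.
- spool: Loose thread spool, 38 mm across, 50 mm high, upright, left of the box; origin at its underside.
- pins: Loose round pin tin, 60 mm across, 23 mm high, in front of the box (robot's side); origin at its underside.
- tape: Loose rolled measuring tape, 59 x 64 x 16 mm, right of the box; origin at its underside.
- thimble: Loose thimble, 18 mm across, 22 mm high, behind the box; origin at its underside.
- chalk: Loose flat piece of tailor's chalk, 40 x 46 x 9 mm, in front of the box; origin at its underside.
- small_spool: Loose thread spool, 30 mm across, 36 mm high, upright, behind the box; origin at its underside.

How it is judged:
On the way, in this order (a step that is already met when the one before it is completed fails the run):
1. the dial has clicked into the two-dot setting (value of joint dial between 1.276 and 1.516 rad and value of joint start_button below 0.002 m), for 0.3 s.
2. the start button is pressed down with the dial at two dots (value of joint start_button above 0.0045 m and value of joint dial between 1.276 and 1.516 rad), for 0.02 s.
At the end, for the whole second after the job is handed in: The dial rests at two dots (1.396 rad, within 0.12 rad), the start button was pressed at least 4.5 mm after the dial got there and is up again (less than 1 mm down); no loose thing has moved by more than 20 mm (value of joint dial between 1.276 and 1.516 rad and value of joint start_button below 0.001 m); the robot touches nothing.
It fails at once if the start button is pressed (over 3 mm) while the dial is not at two dots (value of joint start_button above 0.003 m and (value of joint dial below 1.2 rad or value of joint dial above 1.6 rad)).
It fails at once if a loose thing round the box is lifted, carried or shoved more than 20 mm (distance of any of spool, pins, tape, thimble, chalk, small_spool from where it was at the start of the episode above 0.02 m).
It also fails if it takes over 45 s, if anything falls off the work surface, if the arm or the gripper's body presses on something with over 40 N, if the wrist force passes 120 N, or if a joint passes its speed limit or range.

## Robot

A 6-joint arm with a two-finger parallel gripper is mounted at the origin on the work surface; the furniture and walls round the work are solid. World frame = base frame: x ahead of the robot, y to its left, z up, the work surface at z = 0. Lengths are in m, angles in rad, forces in N, time in s.
With the tool pointing down it reaches from about 0.325 to 0.9 m from the base axis. Payload 6.1 kg.
Tool frame: the origin (TCP) lies between the finger pads; the fingertips stand finger_overhang ahead of it and the grasp point (between the pads) is the TCP (finger_overhang is the distance from the TCP to the fingertips, in m); z points along the fingers, y is the line along which they close (so a half turn about z gives the same grasp; the last joint's range is limited). The gripper opens to 87 mm and grips with 3 to 60 N. Pads are 19 mm wide; open, the fingers measure 117 mm over their backs; the gripper's body (75 mm by 190 mm) begins 51 mm behind the grasp point.
Start: joints at [1.08, 0.22, 1.526, -0, 1.395, -0.126], TCP at [0.223, 0.584, 0.242] pointing down, gripper open.
Joint ranges: [-2.98, 2.98], [-0.91, 2.08], [0.09, 2.57], [-1.24, 4.39], [0.2, 2.65], [-2.68, 2.68]. Speed limits (rad/s): [2.57, 2.57, 3.01, 3.14, 3.14, 3.14].

## Interface

Orientations are given as a unit quaternion [w, x, y, z].
In Python, from cell import get_state, read_camera, hand_in, finger_overhang gives the robot as it stands.
- The arm moves only by the tool step_arm, never from a script. Its argument "increments" is a list of rows, each an object of numbers: "wx", "wy", "wz": the turn, a rotation vector about the tool's x, y, z in rad; "dx", "dy", "dz": the shift along the tool's x, y, z in cm; "jaw": the opening, from -1 (shut) to 1 (fully open). In form: [{"wx": .., "wy": .., "wz": .., "dx": .., "dy": .., "dz": .., "jaw": ..}, ...]. A call has 1 to 10 rows; each row is the pose to reach, as a shift and turn from the pose commanded when the call began, along the tool's axes at that moment; what a row does not reach only later rows make up. A row lasts 1/10 s, in which the tool goes at most 50 mm and 8.59 degrees, less where a joint would pass 70% of its speed; a pose out of reach is approached as far as the arm can. A call with a gripper value outside its range is refused whole. The fingers move at their own pace and stop on an object; "newtons" is the grip in N (left out, the last holds). Time passes only in rows, so rows that repeat a pose let the fingers close. It gives the time, the measured TCP pose, the force, the opening and the grip force at its end, in the units of the state.
- get_state(): the state, without advancing time (a new reading comes with each control period).
- read_camera(name): name is "scene" or "top" or "wrist"; returns a dict with "image" (480x640x3 uint8, blue, green, red), "K" (3x3 intrinsics, pixels), "position" and "orientation" of the camera in the world. Camera axes: x right, y down, z forward; pixel columns grow to the right and rows downward; lengths in m; the calibration is good to about 2 mm. A picture is of the moment at which its call begins. There is no depth.
- hand_in(): hands the job in; it is judged then, once.
The state is a dict: "t": time; "joint_pos": joint angles; "dq": joint speeds; "effort": joint torques, N m; "ee_pos": TCP position; "eef_rot": TCP orientation; "contact_force": force on the tool from outside, world axes, zero at the start; "torque": the same for the moment, N m; "opening": finger opening in m; "grip_force": force on a finger pad.
Only numpy, scipy, OpenCV 4.12 (cv2) and the standard library are available. Lean on these libraries where they do the work, as an engineer would, in place of code of your own. Each camera call takes 0.05 s, during which the arm holds its last target. There are 200 camera calls.

## Working session

There is one attempt and no reset: what is moved stays moved. The work goes in short steps, Python scripts to look and compute and a tool call to move; the robot and the scene stay as the last step left them, time stands still between calls to the robot, and variables do not carry over. Pictures are saved under pics/ and viewed, at most 10 in all, crops included, and the job is handed in when it is done.

Besides the shell and the picture viewer there is one more tool, called after ">>>" by a JSON object that holds its "method" and its "body". step_arm: Moves the arm, as the interface text tells. Its arguments: {"type":"object","properties":{"increments":{"type":"array","items":{"type":"object","properties":{"wx":{"type":"number"},"wy":{"type":"number"},"wz":{"type":"number"},"dx":{"type":"number"},"dy":{"type":"number"},"dz":{"type":"number"},"jaw":{"type":"number"}}}},"newtons":{"type":"number"}},"required":["increments"]}

```bash
mkdir -p pics; python3 - <<'E'
from cell import *
import cv2
print(get_state(), finger_overhang if not callable(finger_overhang) else finger_overhang())
for n in("scene","top"):
    c=read_camera(n);cv2.imwrite(f"pics/{n}0.png",c["image"]);print(n,c["K"],c["position"],c["orientation"])
E
```

```text
{'t': 0.0, 'joint_pos': array([ 1.07992643e+00,  2.21214495e-01,  1.52764163e+00, -2.20372870e-06,
        1.39468485e+00, -1.26133072e-01]), 'dq': array([-0.00059908, -0.00177645, -0.00128169, -0.0022346 , -0.00055815,
        0.00094738]), 'effort': array([ 1.27386047e-03, -4.94624519e+01, -3.87365091e+01,  6.99451938e-02,
        5.75490540e-02, -1.71786683e-04]), 'ee_pos': array([0.2226812 , 0.58334947, 0.24042827]), 'eef_rot': array([-2.94750754e-04,  1.81358940e-01,  9.83416487e-01, -9.28495126e-04]), 'contact_force': array([ 0.01537582, -0.34843019, -0.16069573]), 'torque': array([-0.00324789,  0.01203559,  0.04728356]), 'grip_force': 0.0, 'opening': 0.08688603511520356} 0.019
scene [[609.19792887   0.         326.48211331]
 [  0.         609.19792887 247.49669889]
 [  0.           0.           1.        ]] [-0.02240838 -0.46777999  0.80946059] [-0.37034338  0.83143839 -0.37835331  0.16853711]
top [[490.56557546   0.         316.8046821 ]
 [  0.         490.56557546 229.26308568]
 [  0.           0.           1.        ]] [0.41358735 0.07583772 1.05929125] [ 0.06029309 -0.70365387  0.70549416 -0.05927866]
```

View pics/top0.png

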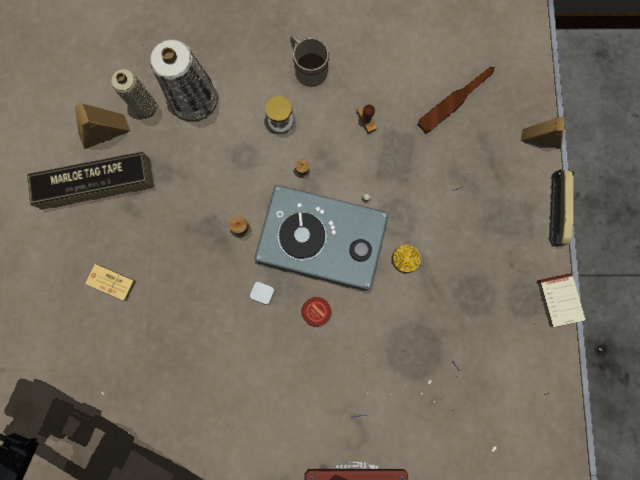

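View pics/scene0.png

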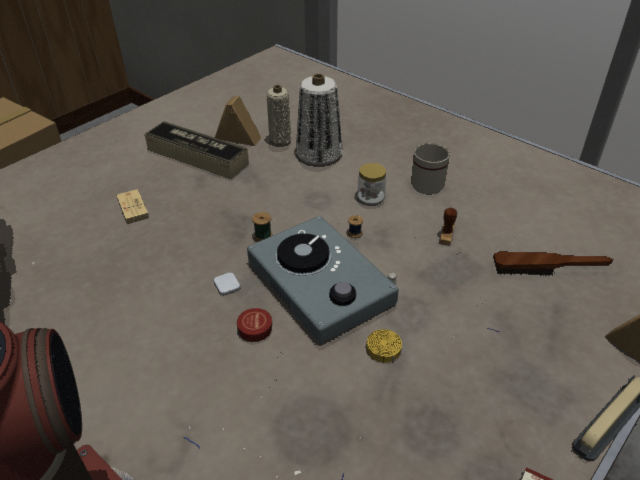

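The top view shows the dial at (302,236), with its pointer at (300,215) towards the one-dot mark at (299,205). The two dots are at (320,210) and the button at (360,250). The scene view shows the dial at (303,252) and the button at (343,292). So the dial starts at one dot, and I need +40° clockwise. Next I'll measure from both views.

```bash
cat > h.py <<'E'
import numpy as np,cv2
from scipy.spatial.transform import Rotation as R
from cell import *
def rot(q): return R.from_quat(np.roll(q,-1)).as_matrix()
def ray(c,p):
    d=rot(c["orientation"])@np.linalg.inv(c["K"])@[p[0],p[1],1.]; return np.array(c["position"]),d/np.linalg.norm(d)
def plane(c,p,z):
    o,d=ray(c,p); return o+d*(z-o[2])/d[2]
def tri(r1,r2):
    A=np.stack([r1[1],-r2[1]],1); s=np.linalg.lstsq(A,r2[0]-r1[0],rcond=None)[0]
    a=r1[0]+s[0]*r1[1];b=r2[0]+s[1]*r2[1]; return (a+b)/2,np.linalg.norm(a-b)
E
python3 - <<'E'
from h import *
box={"top":(255,180,390,295),"scene":(240,212,400,345)}
C={};P={}
for n in box:
    c=read_camera(n);C[n]=c;x0,y0,x1,y1=box[n];im=c["image"]
    g=im.max(2)[y0:y1,x0:x1]
    m=(g<75).astype(np.uint8)
    cs,_=cv2.findContours(m,cv2.RETR_EXTERNAL,cv2.CHAIN_APPROX_NONE)
    for k in cs:
        a=cv2.contourArea(k)
        if a>60:
            h=cv2.convexHull(k); e=cv2.fitEllipse(h); print(n,"dark",a,np.add(e[0],(x0,y0)).round(1),np.round(e[1:][0],1))
    hsv=cv2.cvtColor(im,cv2.COLOR_BGR2HSV)
    w=((im.min(2)>150)).astype(np.uint8)[y0:y1,x0:x1]
    nn,l,s,ce=cv2.connectedComponentsWithStats(w)
    for i in range(1,nn):
        if s[i,4]>2: print(n,"white",s[i,4],(ce[i]+(x0,y0)).round(1))
    big=cv2.resize(im[y0:y1,x0:x1],None,fx=4.5,fy=4.5,interpolation=cv2.INTER_CUBIC)
    P[n]=big[:600,:800]
cv2.imwrite("pics/top1.png",P["top"]);cv2.imwrite("pics/sc1.png",P["scene"])
E
```

```text
top dark 251.5 [313.  276.6] [  4.6 127.1]
top dark 355.0 [360.2 250. ] [21.7 22.1]
top dark 1253.5 [301.8 235.2] [45.2 45.4]
top white 16 [366.5 196. ]
top white 17 [298.9 204.6]
top white 32 [319.7 209.9]
top white 37 [279.3 213.7]
top white 31 [300.  218.7]
top white 4 [383.2 214.8]
top white 53 [332.  227.2]
top white 3 [278. 230.]
top white 165 [301.5 234.3]
top white 11 [325.3 237.7]
top white 17 [278.9 242.3]
top white 11 [319.4 251.2]
top white 10 [289.2 255.8]
top white 4 [310.5 257.8]
top white 3 [301.3 259.7]
top white 197 [262.8 288.9]
scene dark 210.5 [255.6 330.2] [22.4 33.7]
scene dark 325.0 [342.2 293.7] [24.  27.7]
scene dark 2337.0 [340.1 126.1] [217.1 430.7]
scene dark 1380.5 [302.7 253. ] [40.2 53.4]
scene dark 133.5 [354.2 230. ] [16.3 17. ]
scene dark 258.0 [261.1 230. ] [19.3 23.8]
scene white 10 [301.3 230.9]
scene white 11 [323.6 235.9]
scene white 23 [313.4 239.7]
scene white 11 [336.4 247.1]
scene white 13 [338.  250.8]
scene white 12 [337.5 262. ]
scene white 24 [334.  267.5]
```

View pics/top1.png

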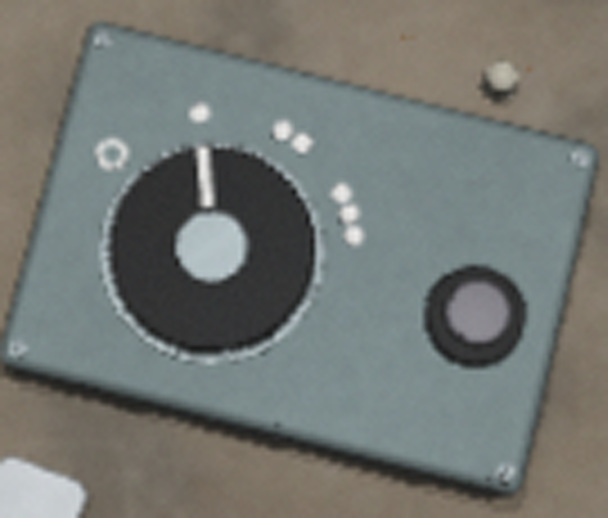

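View pics/sc1.png

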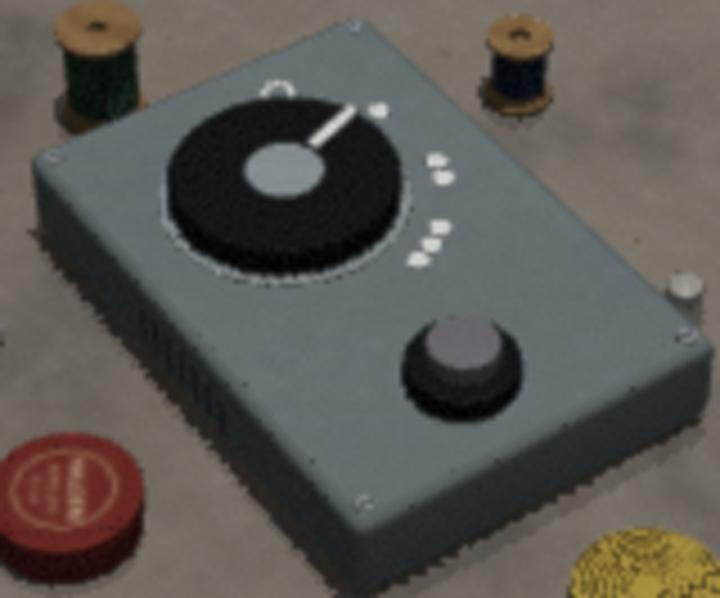

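The enlarged views clearly show the dial cap, at top (302.1,234.7) and scene (303.3,249.8), and the button's top face, at top (361,249.1) and scene (343.1,288). The pointer stands at one dot.

```bash
python3 - <<'E'
from h import *
t=read_camera("top");s=read_camera("scene");st=get_state()
for n,a,b in [("cap",(302.1,234.7),(303.3,249.8)),("button",(361,249.1),(343.1,288)),("one",(298.9,204.6),(323.6,235.9)),("two",(319.7,209.9),(337.2,249)),("ring",(279.3,213.7),(301.3,231.2)),("three",(332.2,227.2),(335.7,264.7))]:
    p,e=tri(ray(t,a),ray(s,b));print(n,p.round(4),"gap",e.round(4))
D=plane(t,(302.1,234.7),.061);print("D",D)
B=plane(t,(361,249.1),.07);print("B@.07",B)
for n,a in [("ring",(279.3,213.7)),("one",(298.9,204.6)),("two",(319.7,209.9)),("three",(332.2,227.2))]:
    v=plane(t,a,.046)-D;print(n,np.hypot(v[0],v[1]).round(4),np.degrees(np.arctan2(v[1],v[0])).round(1))
v=plane(t,(300,218.7),.061)-D;print("ptr",np.degrees(np.arctan2(v[1],v[0])))
print(B-D,np.degrees(np.arctan2(B[1]-D[1],B[0]-D[0])),np.hypot(*(B-D)[:2]))
M=rot(st["eef_rot"]);print(M.round(4))
E
```

```text
cap [0.5732 0.1074 0.0597] gap 0.0
button [ 0.5423 -0.0132  0.0649] gap 0.0002
one [0.6393 0.1152 0.046 ] gap 0.0013
two [0.6277 0.0713 0.0462] gap 0.0012
ring [0.6199 0.156  0.0473] gap 0.0003
three [0.5909 0.0447 0.0485] gap 0.0005
D [0.57295274 0.10739254 0.061     ]
B@.07 [ 0.54156603 -0.01263166  0.07      ]
ring 0.0679 45.8
one 0.0672 6.3
two 0.0662 -33.5
three 0.0652 -73.8
ptr 7.528319901827976
[-0.03138671 -0.1200242   0.009     ] -104.65485852020336 0.12406020333274652
[[-9.342e-01  3.568e-01 -3.000e-04]
 [ 3.568e-01  9.342e-01 -6.000e-04]
 [ 1.000e-04 -7.000e-04 -1.000e+00]]
```

Heights agree: dial top 0.060, marks 0.046, mark angles 40° apart, box yaw about -14°. I'll close the fingers and go above the near-left side of the dial, 33 mm off its axis, with tool x radial.

>>> {"method": "step_arm", "body": {"increments": [{"dx": -4, "dy": -2.8, "dz": 0, "jaw": -1}, {"dx": -8, "dy": -5.5, "dz": 0, "jaw": -1}, {"dx": -12, "dy": -8.3, "dz": 0, "jaw": -1}, {"dx": -16, "dy": -11, "dz": 0, "jaw": -1}, {"dx": -20, "dy": -13.8, "dz": 0, "jaw": -1}, {"dx": -24, "dy": -16.5, "dz": 0, "jaw": -1}, {"dx": -28, "dy": -19.3, "dz": 0, "jaw": -1}, {"dx": -32, "dy": -22, "dz": 0, "jaw": -1}, {"dx": -36, "dy": -24.8, "dz": 0, "jaw": -1}, {"dx": -40, "dy": -27.5, "dz": 0, "jaw": -1}], "newtons": 20}}

```text
schema error: expected keys wx, wy, wz, dx, dy, dz, jaw
```

>>> {"method": "step_arm", "body": {"increments": [{"dx": -3.2, "dy": -2.2, "dz": 3}, {"dx": -6.4, "dy": -4.4, "dz": 6}, {"dx": -6.4, "dy": -4.4, "dz": 9}, {"dx": -6.4, "dy": -4.4, "dz": 12}, {"dx": -6.4, "dy": -4.4, "dz": 12}, {"dx": -6.4, "dy": -4.4, "dz": 12}]}}

```text
schema error: expected keys wx, wy, wz, dx, dy, dz, jaw
```

```bash
python3 - <<'E'
from h import *
st=get_state();M=rot(st["eef_rot"]);print(st,M.round(4))
D=np.array([.573,.1074,.060]);print("D in tool cm",100*M.T@(D-st["ee_pos"]))
E
```

```text
{'t': 0.3, 'joint_pos': array([ 1.07990085e+00,  2.20732629e-01,  1.52682587e+00,  1.09134824e-06,
        1.39472546e+00, -1.26097975e-01]), 'dq': array([-8.05147565e-04, -5.59154337e-04, -4.35214606e-03, -9.02933229e-05,
       -1.61169859e-03,  7.31418697e-04]), 'effort': array([-5.44010072e-04, -4.93932438e+01, -3.87001383e+01,  7.00272596e-02,
        5.24622621e-02, -1.10551075e-04]), 'ee_pos': array([0.22288645, 0.58370205, 0.24115876]), 'eef_rot': array([-1.05461121e-04,  1.81389135e-01,  9.83411339e-01, -3.29171378e-04]), 'contact_force': array([-0.45345077, -0.02554202,  0.46558936]), 'torque': array([-0.00244969,  0.02814623, -0.01596382]), 'grip_force': 0.0, 'opening': 0.08677174425804966} [[-9.342e-01  3.568e-01 -3.000e-04]
 [ 3.568e-01  9.342e-01 -6.000e-04]
 [ 1.000e-04 -7.000e-04 -1.000e+00]]
D in tool cm [-49.7016282  -31.99285502  18.13344332]
```

All keys are required in each row.

>>> {"method": "step_arm", "body": {"increments": [{"wx": 0, "wy": 0, "wz": 0, "dx": -4, "dy": -2.8, "dz": 0, "jaw": -1}, {"wx": 0, "wy": 0, "wz": 0, "dx": -8, "dy": -5.5, "dz": 0, "jaw": -1}, {"wx": 0, "wy": 0, "wz": 0, "dx": -12, "dy": -8.3, "dz": 0, "jaw": -1}, {"wx": 0, "wy": 0, "wz": 0, "dx": -16, "dy": -11, "dz": 0, "jaw": -1}, {"wx": 0, "wy": 0, "wz": 0, "dx": -20, "dy": -13.8, "dz": 0, "jaw": -1}, {"wx": 0, "wy": 0, "wz": 0, "dx": -24, "dy": -16.5, "dz": 0, "jaw": -1}, {"wx": 0, "wy": 0, "wz": 0, "dx": -28, "dy": -19.3, "dz": 0, "jaw": -1}, {"wx": 0, "wy": 0, "wz": 0, "dx": -32, "dy": -22, "dz": 0, "jaw": -1}, {"wx": 0, "wy": 0, "wz": 0, "dx": -36, "dy": -24.8, "dz": 0, "jaw": -1}, {"wx": 0, "wy": 0, "wz": 0, "dx": -40, "dy": -27.5, "dz": 0, "jaw": -1}], "newtons": 20}}

```text
t: 1.3
ee_pos: [0.4994, 0.1824, 0.2418]
eef_rot: [0.0, 0.181, 0.983, 0.0]
contact_force: [0.7, 0.8, 0.6]
opening: 0.0151
grip_force: 0.0
```

>>> {"method": "step_arm", "body": {"increments": [{"wx": 0, "wy": 0, "wz": 0, "dx": -3.2, "dy": -2.2, "dz": 3, "jaw": -1}, {"wx": 0, "wy": 0, "wz": 0, "dx": -6.4, "dy": -4.4, "dz": 6, "jaw": -1}, {"wx": 0, "wy": 0, "wz": 0, "dx": -6.4, "dy": -4.4, "dz": 9, "jaw": -1}, {"wx": 0, "wy": 0, "wz": 0, "dx": -6.4, "dy": -4.4, "dz": 12, "jaw": -1}, {"wx": 0, "wy": 0, "wz": 0, "dx": -6.4, "dy": -4.4, "dz": 12, "jaw": -1}, {"wx": 0, "wy": 0, "wz": 0, "dx": -6.4, "dy": -4.4, "dz": 12, "jaw": -1}]}}

```text
t: 1.9
ee_pos: [0.5424, 0.1203, 0.1216]
eef_rot: [-0.001, 0.181, 0.983, -0.0]
contact_force: [0.0, 0.2, 1.0]
opening: 0.0004
grip_force: 0.0
```

```bash
python3 - <<'E'
from h import *
st=get_state();M=rot(st["eef_rot"]);print(st["t"],st["ee_pos"],st["contact_force"],st["opening"],st["joint_pos"],M.round(4))
D=np.array([.573,.1074,.060]);print("D in tool cm",100*M.T@(D-st["ee_pos"]))
E
```

```text
1.9 [0.54236097 0.12034443 0.12163081] [0.00989049 0.20182464 0.96531894] 0.0004474504563832955 [ 7.63984351e-02  1.74835802e-01  1.81586939e+00 -6.23958002e-06
  1.15208969e+00 -1.12964835e+00] [[-9.342e-01  3.567e-01 -1.200e-03]
 [ 3.567e-01  9.342e-01 -1.000e-04]
 [ 1.100e-03 -5.000e-04 -1.000e+00]]
D in tool cm [-3.33076924 -0.11315783  6.15953092]
```

The radius is 33 mm as planned. Tip contact is expected at dz of about 4.25.

>>> {"method": "step_arm", "body": {"increments": [{"wx": 0, "wy": 0, "wz": 0, "dx": 0, "dy": -0.1, "dz": 2, "jaw": -1}, {"wx": 0, "wy": 0, "wz": 0, "dx": 0, "dy": -0.1, "dz": 3.5, "jaw": -1}, {"wx": 0, "wy": 0, "wz": 0, "dx": 0, "dy": -0.1, "dz": 4, "jaw": -1}, {"wx": 0, "wy": 0, "wz": 0, "dx": 0, "dy": -0.1, "dz": 4.3, "jaw": -1}, {"wx": 0, "wy": 0, "wz": 0, "dx": 0, "dy": -0.1, "dz": 4.5, "jaw": -1}, {"wx": 0, "wy": 0, "wz": 0, "dx": 0, "dy": -0.1, "dz": 4.5, "jaw": -1}, {"wx": 0, "wy": 0, "wz": 0, "dx": 0, "dy": -0.1, "dz": 4.5, "jaw": -1}]}}

```text
t: 2.6
ee_pos: [0.5423, 0.1199, 0.0777]
eef_rot: [-0.0, 0.181, 0.983, 0.0]
contact_force: [-4.1, 1.3, 5.1]
opening: 0.0
grip_force: 2.9
```

>>> {"method": "step_arm", "body": {"increments": [{"wx": 0, "wy": 0, "wz": 0, "dx": 0, "dy": 0, "dz": 0.1, "jaw": -1}, {"wx": 0, "wy": 0, "wz": 0.07, "dx": -0.01, "dy": 0.23, "dz": 0.1, "jaw": -1}, {"wx": 0, "wy": 0, "wz": 0.14, "dx": -0.03, "dy": 0.46, "dz": 0.1, "jaw": -1}, {"wx": 0, "wy": 0, "wz": 0.21, "dx": -0.07, "dy": 0.69, "dz": 0.1, "jaw": -1}, {"wx": 0, "wy": 0, "wz": 0.28, "dx": -0.13, "dy": 0.91, "dz": 0.1, "jaw": -1}, {"wx": 0, "wy": 0, "wz": 0.35, "dx": -0.2, "dy": 1.13, "dz": 0.1, "jaw": -1}, {"wx": 0, "wy": 0, "wz": 0.42, "dx": -0.29, "dy": 1.34, "dz": 0.1, "jaw": -1}]}}

```text
t: 3.3
ee_pos: [0.5508, 0.1318, 0.0774]
eef_rot: [0.001, 0.384, 0.923, 0.001]
contact_force: [-1.2, 2.6, 6.6]
opening: 0.0005
grip_force: 3.1
```

```bash
python3 - <<'E'
from h import *
t=read_camera("top");s=read_camera("scene")
a=cv2.resize(t["image"][180:295,255:345],None,fx=4,fy=4);b=cv2.resize(s["image"][212:327,240:340],None,fx=4,fy=4)
cv2.imwrite("pics/mid.png",np.hstack([a,b]));print(get_state()["ee_pos"])
E
```

```text
[0.55149197 0.13198896 0.07768451]
```

View pics/mid.png

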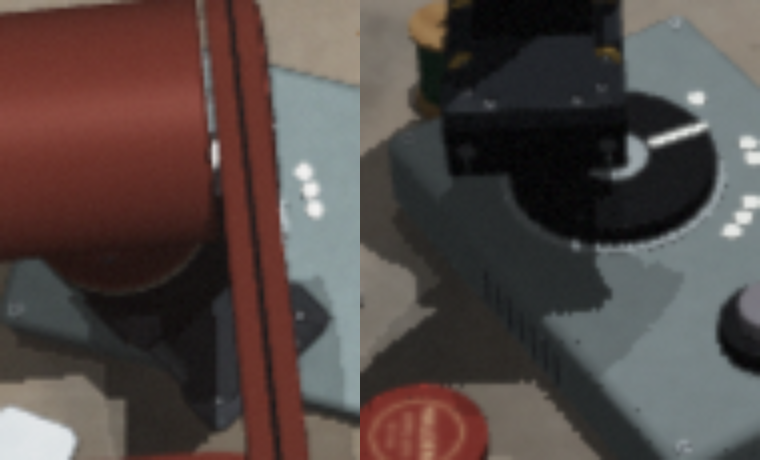

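The picture shows the pointer, end at about (326,244) in the scene image, roughly halfway between one dot and two. The dial follows the finger, so I'll go on with the arc.

>>> {"method": "step_arm", "body": {"increments": [{"wx": 0, "wy": 0, "wz": 0.07, "dx": -0.01, "dy": 0.23, "dz": 0, "jaw": -1}, {"wx": 0, "wy": 0, "wz": 0.14, "dx": -0.03, "dy": 0.46, "dz": 0, "jaw": -1}, {"wx": 0, "wy": 0, "wz": 0.21, "dx": -0.07, "dy": 0.69, "dz": 0, "jaw": -1}, {"wx": 0, "wy": 0, "wz": 0.28, "dx": -0.13, "dy": 0.91, "dz": 0, "jaw": -1}, {"wx": 0, "wy": 0, "wz": 0.28, "dx": -0.13, "dy": 0.91, "dz": 0, "jaw": -1}]}}

```text
t: 3.9
ee_pos: [0.5587, 0.1371, 0.0776]
eef_rot: [0.001, 0.508, 0.861, 0.001]
contact_force: [-1.8, 1.7, 5.5]
opening: 0.0004
grip_force: 3.0
```

```bash
cat > ptr.py <<'E'
from h import *
s=read_camera("scene");im=s["image"];D=np.array([.573,.1074,.060])
w=(im.min(2)>125).astype(np.uint8);w[:225]=0;w[285:]=0;w[:,:265]=0;w[:,345:]=0
n,l,st,ce=cv2.connectedComponentsWithStats(w)
for i in range(1,n):
    if st[i,4]>6:
        v=plane(s,ce[i],.060)-D;print(st[i,4],ce[i].round(1),"r",np.hypot(*v[:2]).round(4),"az",np.degrees(np.arctan2(v[1],v[0])).round(1))
print(get_state()["ee_pos"],get_state()["contact_force"])
E
python3 ptr.py
```

```text
26 [323.5 236. ] r 0.0533 az -2.8
51 [337.3 248.9] r 0.0625 az -46.8
81 [305.5 250.7] r 0.0049 az -80.9
34 [320.7 248.2] r 0.0322 az -41.4
46 [324.7 263.5] r 0.0537 az -91.7
74 [335.2 265.5] r 0.0715 az -84.7
[0.5586143  0.13702922 0.07756777] [-1.75040348  0.99447074  6.17209122]
```

The pointer is near two dots. I'll lift off and check.

>>> {"method": "step_arm", "body": {"increments": [{"wx": 0, "wy": 0, "wz": 0, "dx": 0, "dy": 0, "dz": -1, "jaw": -1}, {"wx": 0, "wy": 0, "wz": 0, "dx": 0, "dy": 0, "dz": -4, "jaw": -1}, {"wx": 0, "wy": 0, "wz": 0, "dx": 0, "dy": 0, "dz": -4, "jaw": -1}, {"wx": 0, "wy": 0, "wz": 0, "dx": 0, "dy": 0, "dz": -4, "jaw": -1}]}}

```text
t: 4.35
ee_pos: [0.5583, 0.1364, 0.1172]
eef_rot: [0.001, 0.508, 0.862, 0.001]
contact_force: [0.1, -0.1, -0.2]
opening: 0.0006
grip_force: 0.0
```

```bash
python3 ptr.py; python3 - <<'E'
from h import *
st=get_state();M=rot(st["eef_rot"]);D=np.array([.573,.1074,.06]);s=read_camera("scene")
v=plane(s,(313.4,239.7),.06)-D;print("start az by scene",np.degrees(np.arctan2(v[1],v[0])))
B=np.array([.5420,-.013,.065]);print("button in tool cm",100*M.T@(B-st["ee_pos"]),st["joint_pos"],st["t"])
E
```

```text
23 [323.6 235.8] r 0.0538 az -2.5
78 [305.3 249.2] r 0.0041 az -27.7
36 [320.8 246.2] r 0.0336 az -32.1
47 [337.3 249. ] r 0.0624 az -47.1
36 [326.1 262.6] r 0.0541 az -88.2
68 [335.1 265.5] r 0.0714 az -84.8
7 [312.6 272.6] r 0.0625 az -122.1
[0.55732719 0.13634883 0.11600202] [ 0.63940308 -0.25990739 -1.46815042]
start az by scene 8.003428327024613
button in tool cm [-12.3182168   -8.58339982   5.09890136] [ 1.02568405e-01  2.21360584e-01  1.77323457e+00 -1.07626370e-04
  1.14610027e+00 -4.03392103e-01] 4.4
```

The pointer moved from 8.0° to -32.1°, exactly 40° clockwise, so it has settled at two dots. Next is the button.

>>> {"method": "step_arm", "body": {"increments": [{"wx": 0, "wy": 0, "wz": 0, "dx": -4, "dy": -2.8, "dz": 0, "jaw": -1}, {"wx": 0, "wy": 0, "wz": 0, "dx": -8, "dy": -5.6, "dz": 0, "jaw": -1}, {"wx": 0, "wy": 0, "wz": 0, "dx": -12.3, "dy": -8.6, "dz": 0, "jaw": -1}, {"wx": 0, "wy": 0, "wz": 0, "dx": -12.3, "dy": -8.6, "dz": 1, "jaw": -1}, {"wx": 0, "wy": 0, "wz": 0, "dx": -12.3, "dy": -8.6, "dz": 2.5, "jaw": -1}, {"wx": 0, "wy": 0, "wz": 0, "dx": -12.3, "dy": -8.6, "dz": 2.5, "jaw": -1}]}}

```text
t: 5.05
ee_pos: [0.5393, -0.0119, 0.0873]
eef_rot: [-0.002, 0.508, 0.862, -0.001]
contact_force: [-0.4, -0.4, 0.8]
opening: 0.0001
grip_force: 0.7
```

>>> {"method": "step_arm", "body": {"increments": [{"wx": 0, "wy": 0, "wz": 0, "dx": 0, "dy": 0, "dz": 0.5, "jaw": -1}, {"wx": 0, "wy": 0, "wz": 0, "dx": 0, "dy": 0, "dz": 0.8, "jaw": -1}, {"wx": 0, "wy": 0, "wz": 0, "dx": 0, "dy": 0, "dz": 1.1, "jaw": -1}, {"wx": 0, "wy": 0, "wz": 0, "dx": 0, "dy": 0, "dz": 1.3, "jaw": -1}, {"wx": 0, "wy": 0, "wz": 0, "dx": 0, "dy": 0, "dz": 1.3, "jaw": -1}, {"wx": 0, "wy": 0, "wz": 0, "dx": 0, "dy": 0, "dz": 1.3, "jaw": -1}]}}

```text
t: 5.65
ee_pos: [0.5414, -0.0116, 0.081]
eef_rot: [-0.001, 0.507, 0.862, -0.0]
contact_force: [-15.8, 2.4, 28.1]
opening: 0.0001
grip_force: 14.5
```

28 N at tip height 0.062 means a hard stop. I'll release slowly to check the force against height.

>>> {"method": "step_arm", "body": {"increments": [{"wx": 0, "wy": 0, "wz": 0, "dx": 0, "dy": 0, "dz": -0.35, "jaw": -1}, {"wx": 0, "wy": 0, "wz": 0, "dx": 0, "dy": 0, "dz": -0.35, "jaw": -1}]}}

```text
t: 5.85
ee_pos: [0.5421, -0.0118, 0.0823]
eef_rot: [0.001, 0.507, 0.862, 0.0]
contact_force: [-0.9, 1.4, 4.6]
opening: 0.0004
grip_force: 2.1
```

>>> {"method": "step_arm", "body": {"increments": [{"wx": 0, "wy": 0, "wz": 0, "dx": 0, "dy": 0, "dz": -0.2, "jaw": -1}, {"wx": 0, "wy": 0, "wz": 0, "dx": 0, "dy": 0, "dz": -0.2, "jaw": -1}]}}

```text
t: 6.05
ee_pos: [0.5421, -0.0121, 0.0835]
eef_rot: [0.0, 0.507, 0.862, 0.001]
contact_force: [0.8, 2.9, 3.4]
opening: 0.0002
grip_force: 1.8
```

>>> {"method": "step_arm", "body": {"increments": [{"wx": 0, "wy": 0, "wz": 0, "dx": 0, "dy": 0, "dz": -0.2, "jaw": -1}, {"wx": 0, "wy": 0, "wz": 0, "dx": 0, "dy": 0, "dz": -0.2, "jaw": -1}]}}

```text
t: 6.25
ee_pos: [0.5419, -0.0128, 0.0853]
eef_rot: [0.0, 0.508, 0.862, 0.0]
contact_force: [1.8, 1.7, 1.5]
opening: 0.0005
grip_force: 1.3
```

The force falls like a spring over about 6 mm, so the button was pressed fully. I'll retreat and verify.

>>> {"method": "step_arm", "body": {"increments": [{"wx": 0, "wy": 0, "wz": 0, "dx": 0, "dy": 0, "dz": -2, "jaw": -1}, {"wx": 0, "wy": 0, "wz": 0, "dx": 0, "dy": 0, "dz": -6, "jaw": -1}, {"wx": 0, "wy": 0, "wz": 0, "dx": 0, "dy": 0, "dz": -10, "jaw": -1}, {"wx": 0, "wy": 0, "wz": 0, "dx": 4, "dy": 3, "dz": -14, "jaw": -1}, {"wx": 0, "wy": 0, "wz": 0, "dx": 8, "dy": 6, "dz": -14, "jaw": -1}, {"wx": 0, "wy": 0, "wz": 0, "dx": 12, "dy": 9, "dz": -14, "jaw": -1}, {"wx": 0, "wy": 0, "wz": 0, "dx": 16, "dy": 12, "dz": -14, "jaw": -1}, {"wx": 0, "wy": 0, "wz": 0, "dx": 20, "dy": 15, "dz": -14, "jaw": -1}, {"wx": 0, "wy": 0, "wz": 0, "dx": 20, "dy": 15, "dz": -14, "jaw": -1}, {"wx": 0, "wy": 0, "wz": 0, "dx": 20, "dy": 15, "dz": -14, "jaw": -1}]}}

```text
t: 7.25
ee_pos: [0.5752, 0.2361, 0.2239]
eef_rot: [-0.0, 0.506, 0.862, -0.001]
contact_force: [-0.1, -0.0, -0.3]
opening: 0.0006
grip_force: 0.0
```

```bash
python3 ptr.py; python3 -c "
from h import *
cv2.imwrite('pics/end.png',read_camera('scene')['image'])"
```

```text
22 [301.2 231. ] r 0.0532 az 46.9
19 [323.8 235.9] r 0.0539 az -3.2
143 [302.7 249.2] r 0.0019 az 73.7
35 [320.7 246.3] r 0.0332 az -32.2
35 [337.6 249.3] r 0.0629 az -47.7
33 [326.4 262.2] r 0.0538 az -86.9
61 [335.1 265.4] r 0.0713 az -84.6
8 [281.9 267.6] r 0.0597 az -176.7
7 [305.7 273.9] r 0.0633 az -133.4
[0.57532876 0.23456862 0.22394516] [-0.65465396 -1.22909573 -0.24899497]
```

View pics/end.png

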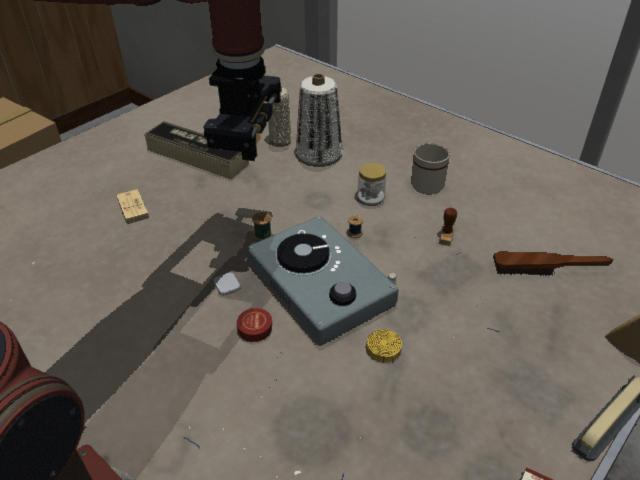

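The pointer, at (321,246), aims at the two dots. The button is up at (343,290), the small things stand where they were, and the arm is clear.

```bash
python3 -c "
from cell import *
print(hand_in())"
```

```text
the job is handed in; nothing more can be done
None
```

The dial rests at two dots, the start button was pressed all the way down and came back up, the small things round the box stayed where they were, and the job is handed in (no verdict was returned).

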